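Set the length stop to the marked notch and prove that it holds

ROBOT

A 6-joint arm with a two-finger parallel gripper is mounted at the origin on the work surface; the furniture and walls round the work are solid. World frame = base frame: x ahead of the robot, y to its left, z up, the work surface at z = 0. Lengths are in m, angles in rad, forces in N, time in s.
With the tool pointing down it reaches from about 0.325 to 0.9 m from the base axis. Payload 6.1 kg.
Tool frame: the origin (TCP) lies between the finger pads, 19 mm behind the fingertips; this is the grasp point; z points along the fingers, y is the line along which they close (so a half turn about z gives the same grasp; the last joint's range is limited). The gripper opens to 85 mm and grips with 20 to 120 N. Pads are 22 mm wide; open, the fingers measure 114 mm over their backs; the gripper's body (76 mm by 85 mm) begins 54 mm behind the grasp point. The pads swing forward as they close: fully open they stand 13 mm farther back than shut.
Start: joints at [-1.413, 0.22, 1.526, -0, 1.395, -0.126], TCP at [0.175, -0.6, 0.25] pointing down, gripper open.
Joint ranges: [-2.98, 2.98], [-0.91, 2.08], [0.09, 2.57], [-1.24, 4.39], [0.2, 2.65], [-2.68, 2.68]. Speed limits (rad/s): [2.57, 2.57, 3.01, 3.14, 3.14, 3.14].

INTERFACE

Orientations are given as a unit quaternion [w, x, y, z].
In Python, from station import arm, snapshot, camera_model gives the robot as it stands (arm), with the cameras as plain functions.
- The arm moves only by the shell command python3 nudge.py 'ROWS' [OPENING] [FORCE]. ROWS is a JSON list of rows, 1 to 10 of them, each an object with the fields pos (a list: dx, dy, dz in fractions of the full range, 1 being 0.75 m), r (a list: a rotation vector rx, ry, rz in fractions of the full range, 1 being pi/2 rad); a field left out counts as zero; each row is the pose to reach, as a shift and turn from the pose commanded when the command began, along the tool's axes at that moment; what a row does not reach only later rows make up. A row lasts 1/10 s, in which the tool goes at most 0.05 m and 0.15 rad, less where a joint would pass 70% of its speed; a pose out of reach is approached as far as the arm can. OPENING is the finger opening in m, set as the command begins (- or left out keeps the last). The fingers move at their own pace and stop on an object; FORCE is the grip in N (left out, the last holds). Time passes only in rows, so rows that do not move let the fingers close. It prints the time, the measured TCP pose, the force, the opening and the grip force at its end. Shift and turn numbers lie between -1 and 1, and a call with a number outside is refused. Input that does not fit is refused with a message, and nothing moves.
- arm.read_state(): the state, without advancing time (a new reading comes with each control period).
- snapshot(name): name is "scene" or "top" or "wrist"; returns the picture (420x560x3 uint8, blue, green, red); there is no depth.
- camera_model(name): a dict with "K" (3x3 intrinsics, pixels), "rvec" (rotation vector, rad) and "tvec" (3), from world to camera coordinates, as OpenCV has them. Camera axes: x right, y down, z forward; pixel columns grow to the right and rows downward; lengths in m; the calibration is good to about 2 mm. The wrist camera is an equidistant fisheye: a pixel r from the principal point sees the ray r / f radians off the axis. A picture is of the moment at which its call begins: read the wrist's pose just before it. camera_model takes no time and is no camera call; for the wrist camera it gives the pose at the moment of the call.
- arm.close_job(): hands the job in; it is judged then, once.
The state is a dict: "t": time; "q": joint angles; "joint_vel": joint speeds; "joint_torque": joint torques, N m; "ee_pos": TCP position; "orientation": TCP orientation; "wrist_force": force on the tool from outside, world axes, zero at the start; "wrist_torque": the same for the moment, N m; "gripper_width": finger opening in m; "finger_force": force on a finger pad.
Only numpy, scipy, OpenCV 4.12 (cv2) and the standard library are available. Lean on these libraries where they do the work, as an engineer would, in place of code of your own. Each camera call takes 0.05 s, during which the arm holds its last target. There are 200 camera calls.

TASK

Reset the length stop on the sloping jig: squeeze its orange latch tab against the black grip, slide the stop along the track to the notch beside the yellow marker clip, and let go so that the tab springs fully out and the stop locks there. Then check that it holds: without squeezing the tab, push the round rubber buffer on its right-hand end fully in, keep it in for a moment, and let it come out again. Leave the stop locked at the yellow clip and do not disturb the things lying about.

Things in the scene. Friction and masses are not known exactly. Their poses are not given: they have to be found in the camera images.
- jig: Sloping plywood jig, 150 deep x 240 wide x 140 mm high, fixed. Origin: centre of its underside; z up, y along the level track (to the left for one facing it), x to its high far side. Its board rises 35 degrees towards +x, facing the robot. The slope blocks a vertical gripper at the stop: tilt the tool with the board, about 35 degrees, gripper body leaning towards the robot.
- track_mid (a point): Middle of the sloping board's face (jig frame x = 10, y = 0, z = 86 mm), axes as the jig's. Here lies the aluminium track, 12 mm thick, with five notches at y = -56, -28, 0, 28, 56 mm; the stop starts locked in the middle one. Black end blocks at y = +-105 mm stand 20 mm above the board's face.
- grip (a point): Where to put the TCP to pinch the stop, tool z square into the board, fingers closing along the slope (across the track). Axes: x up the slope, y as the jig's y, z square out of the board. It lies 46 mm above the board's face, midway between tab and black grip when the tab is pressed. Keep fingertips 25 mm or more above the face: the stop's plate, 56 mm wide (y), is 24 mm high.
- tab_face (a point): Middle of the outer (robot-side, lower) face of the orange tab, 38 mm wide (y), 36 mm tall, top 50 mm above the board's face; axes as grip. At rest it is at x = -27, z = -8 mm from grip; pressed in it moves +x by 10 mm. Over tab and black grip: 44 mm at rest, 34 mm pressed.
- grip_face (a point): Middle of the outer (upper, far) face of the fixed black grip, 50 mm wide (y), top 54 mm above the board's face; axes as grip, from which it is at x = +17, z = -8 mm.
- stop (a joint): Position of the stop along the track, m along the jig's +y (left); 0 at the start (middle notch), range -0.062 to 0.062; notches at -0.056, -0.028, 0, 0.028, 0.056 with about 1 mm of play. Unlocked it slides with 1 to 2 N. If the tab is let go within 3 mm of a notch the stop snaps in by itself.
- tab (a joint): How far the orange tab is pressed in, m: 0 sprung fully out (locked in a notch), 0.010 fully pressed. Its spring takes 5 N to start and 9 N fully pressed. The stop slides freely above 0.008; let go between notches the tab stays at about 0.007 and the stop is not locked.
- buffer (a joint): How far the spring buffer is pushed in, m: 0 out, 0.008 fully in; it moves along the jig's +y (left), and takes 4 N to start and 10 N fully in.
- buffer_face (a point): Centre of the face of the round black rubber buffer, 24 mm across, on the stop's right-hand (-y) end; axes as grip, from which it lies x = +8, y = -41, z = -7 mm when out. Push it along +y, for example with the side of closed fingers held square to the board, fingertips 25 mm or more above the board's face.
- mark_yellow: Yellow marker clip, 16 mm wide (y), 14 mm high, fixed on the top edge of the sloping board, level along the track with the wanted notch. Origin: middle of its width, on the board's face; z up, y as the jig's y. Red, blue and green clips stand at the other notches (none at the middle one) and are not wanted; the clips change places.
- tape_roll: Roll of masking tape lying flat, 104 mm across, 25 mm high, in front of the jig; bystander, leave it.
- glue: Wood glue bottle, white with a red tip, 48x64x213 mm, standing to the left; bystander, leave it standing.
- wood_piece: Softwood offcut 40x140x35 mm, to the left; bystander, leave it.
- tape_rule: Yellow and black tape measure 73x83x33 mm, beyond the jig; bystander, leave it.
- rule: Folded yellow wooden rule 31x239x17 mm, beyond the jig to the right; bystander, leave it.
- offcut_lo: Softwood offcut 60x99x28 mm, to the right beyond the saw; bystander, leave it.

How it is judged:
On the way, in this order (a step that is already met when the one before it is completed fails the run):
1. the stop is locked in the notch beside the yellow clip (tab out, within 4 mm of the clip along the track) and let go (y of grip in the frame of mark_yellow between -0.004 and 0.004 m and value of joint tab below 0.002 m and value of joint buffer below 0.003 m and contact force between the fingers and jig below 0.5 N), for 0.2 s.
2. the buffer is pushed in more than 6 of its 8 mm while the tab is out and the stop holds its notch (y of grip in the frame of mark_yellow between -0.004 and 0.004 m and value of joint tab below 0.002 m and value of joint buffer above 0.006 m), for 0.3 s.
At the end, for the whole second after the job is handed in: the stop stands still within 4 mm of the yellow clip along the track, its tab less than 2 mm from fully out (so it is locked in that notch), and the buffer is out again to within 2 mm (y of grip in the frame of mark_yellow between -0.004 and 0.004 m and value of joint each of tab, buffer below 0.002 m and velocity of joint stop between -0.01 and 0.01 m/s); the robot touches nothing.
It fails at once if a bystander (tape roll, glue bottle, offcuts, rule, tape measure) is moved more than 30 mm (distance of any of tape_roll, glue, wood_piece, rule, offcut_lo, tape_rule from where it was at the start of the episode above 0.03 m).
It also fails if it takes over 43 s, if anything falls off the work surface, if the arm or the gripper's body presses on something with over 40 N, if the wrist force passes 120 N, or if a joint passes its speed limit or range.

## Working session

There is one attempt and no reset: what is moved stays moved. The work goes in short steps, Python scripts to look and compute and a shell command to move; the robot and the scene stay as the last step left them, time stands still between calls to the robot, and variables do not carry over. Pictures are saved under pics/ and viewed, at most 14 in all, crops included, and the job is handed in when it is done.

```bash
ls; mkdir -p pics; python3 - <<'E'
from station import arm, snapshot, camera_model
import cv2,numpy as np
for n in("scene","top"):
    cv2.imwrite(f"pics/{n}0.png",snapshot(n)); c=camera_model(n); print(n,{k:np.round(v,4).tolist() for k,v in c.items()})
s=arm.read_state(); print(s)
E
```

```text
nudge.py
pics
station.py
scene {'K': [[474.1081, 0.0, 280.9122], [0.0, 474.1081, 207.8726], [0.0, 0.0, 1.0]], 'rvec': [0.3847, -2.7999, 1.1428], 'tvec': [0.5584, 0.0868, 1.5292]}
top {'K': [[433.5332, 0.0, 278.8179], [0.0, 433.5332, 206.0372], [0.0, 0.0, 1.0]], 'rvec': [2.1398, -2.048, 0.2323], 'tvec': [0.1116, 0.5746, 1.0001]}
{'t': 0.1, 'q': array([-1.41309375e+00,  2.21142840e-01,  1.52749547e+00,  2.08310123e-05,
        1.39468827e+00, -1.26103294e-01]), 'joint_vel': array([ 9.24331062e-05, -1.79086939e-03, -3.43676974e-03, -5.18348792e-04,
       -2.08091895e-03, -1.50683235e-03]), 'joint_torque': array([ 7.99447698e-04, -4.98246896e+01, -3.90547335e+01, -3.02296366e-04,
        5.70775650e-03, -2.93101756e-07]), 'ee_pos': array([ 0.17492762, -0.59949442,  0.249012  ]), 'orientation': array([-8.67015962e-04,  9.89948549e-01,  1.41425311e-01, -3.44557838e-06]), 'wrist_force': array([-0.44007438, -0.01658551, -0.16427032]), 'wrist_torque': array([-0.00933848,  0.01739542, -0.02447184]), 'finger_force': 0.0, 'gripper_width': 0.08540779857555947}
```

View pics/scene0.png

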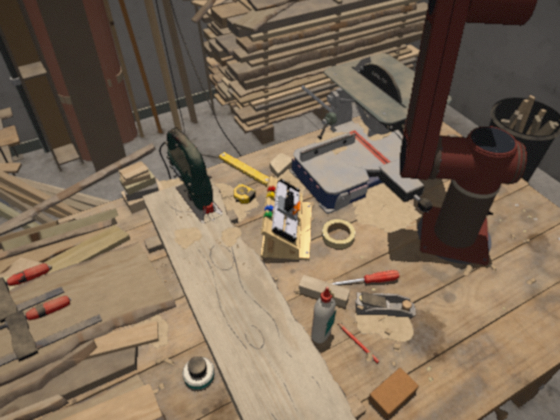

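View pics/top0.png

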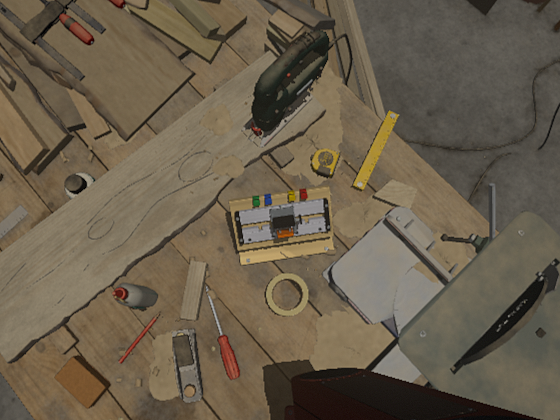

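The jig is at about (283,225) in the top view. The clips run green (256,201), blue (268,200), yellow (292,197) and red (303,195) from left to right, so yellow is probably the y=-28 notch. I'll enlarge both views to measure.

```bash
python3 - <<'E'
import cv2,numpy as np
a=cv2.imread("pics/scene0.png")[170:270,250:325]; b=cv2.imread("pics/top0.png")[180:272,222:342]
a=cv2.resize(a,None,fx=6,fy=6,interpolation=cv2.INTER_CUBIC); b=cv2.resize(b,None,fx=6,fy=6,interpolation=cv2.INTER_CUBIC)
cv2.imwrite("pics/a.png",a);cv2.imwrite("pics/b.png",b);print(a.shape,b.shape)
E
```

```text
(600, 450, 3) (552, 720, 3)
```

View pics/a.png

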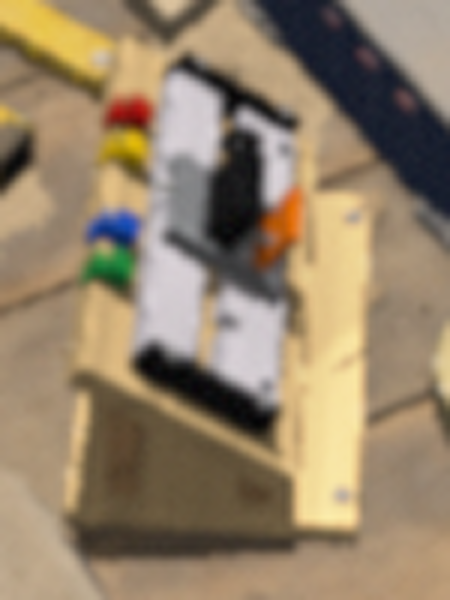

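View pics/b.png

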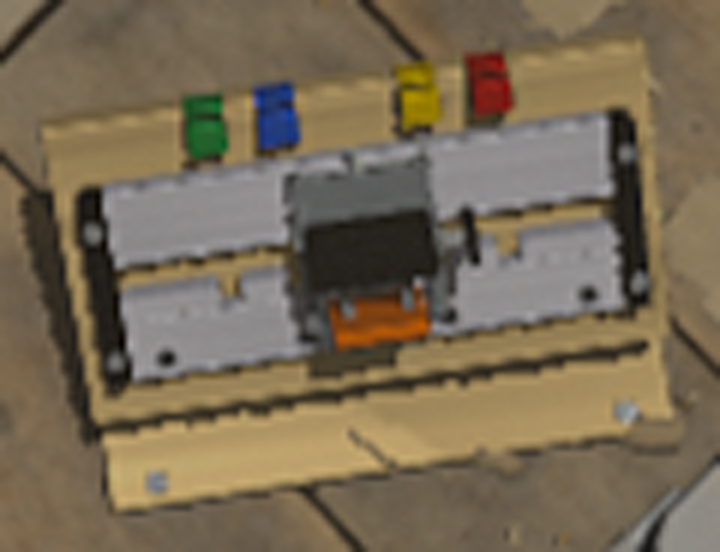

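Crop a shows the clips at red (128,112), yellow (124,147), blue (114,228) and green (108,265). Crop b shows them at (489,88), (417,97), (277,117) and (205,128). The end blocks are at about (238,90) and (206,388) in a, and (630,210) and (104,290) in b. The spacing puts yellow at y=-28.

```bash
cat > h.py <<'E'
from station import arm, snapshot, camera_model
import cv2,numpy as np
from scipy.optimize import least_squares
from scipy.spatial.transform import Rotation as R
def proj(c,P):
    P=np.atleast_2d(P); p=cv2.Rodrigues(np.array(c["rvec"],float))[0]@P.T+np.array(c["tvec"],float).reshape(3,1)
    K=np.array(c["K"]); return (K@(p/p[2]))[:2].T
def projf(c,P):
    P=np.atleast_2d(P); p=(cv2.Rodrigues(np.array(c["rvec"],float))[0]@P.T+np.array(c["tvec"],float).reshape(3,1)).T
    r=np.hypot(p[:,0],p[:,1]); th=np.arctan2(r,p[:,2]); K=np.array(c["K"])
    return np.c_[K[0,0]*th*p[:,0]/r+K[0,2],K[1,1]*th*p[:,1]/r+K[1,2]]
A=np.radians(35); RS=R.from_euler('y',-35,degrees=True).as_matrix() # slope axes in jig frame
def slope2world(j,s): # j: x,y,yaw ; s: pts in slope axes from track_mid
    s=np.atleast_2d(s); w=s@RS.T+[.010,0,.086]
    return w@R.from_euler('z',j[2]).as_matrix().T+[j[0],j[1],0]
E
python3 - <<'E'
from h import *
ca,cb=camera_model("scene"),camera_model("top")
names="red yellow blue green R L".split()
a=np.array([(128,112),(124,147),(114,228),(108,265),(238,90),(206,388)])/6+[250,170]-.4
b=np.array([(489,88),(417,97),(277,117),(205,128),(630,210),(104,290)])/6+[222,180]-.4
X=[]
for u,v in zip(a,b):
    s=least_squares(lambda X:np.r_[proj(ca,X)[0]-u,proj(cb,X)[0]-v],[.5,-.2,.1]);X.append(s.x);print(np.round(s.x,4),np.round(s.fun,2))
ys=np.array([-.056,-.028,.028,.056])
def res(p):
    S=[[p[3],y,p[4]] for y in ys]+[[p[5],-.105,.02],[p[5],.105,.02]]
    W=slope2world(p,S); return np.r_[(proj(ca,W)-a).ravel(),(proj(cb,W)-b).ravel()]
s=least_squares(res,[.55,-.2,0,.07,.007,0]);print(np.round(s.x,4),np.round(s.fun,1))
print("yellow rel mid; grip pos", slope2world(s.x,[s.x[5],0,.046]),slope2world(s.x,[0,0,.046]))
print(camera_model("wrist"))
E
```

```text
[0.588  0.0803 0.1247] [ 0.88  0.33  0.01 -0.7 ]
[0.5824 0.1082 0.1269] [ 0.77  0.28  0.01 -0.62]
[0.5726 0.1624 0.1234] [ 0.56  0.2   0.   -0.46]
[0.5668 0.19   0.1256] [ 0.77  0.28  0.01 -0.64]
[0.5456 0.0221 0.1006] [ 0.13  0.04  0.   -0.1 ]
[0.5064 0.2284 0.0945] [ 0.5   0.15  0.   -0.42]
[ 0.5342  0.1268  0.1915  0.0503  0.0124 -0.0084] [ 0.9  0.2  0.7  0.6  0.6 -0.1  0.8  0.4 -0.   0.7  0.6 -0.5  0.1 -0.8
  0.2 -0.6 -0.1 -0.5 -0.  -0.6 -0.1  0.  -0.1 -0.5]
yellow rel mid; grip pos [[0.51137992 0.12233095 0.11887795]] [[0.51811403 0.12363632 0.12368099]]
{'K': array([[325.1922621 ,   0.        , 275.21011241],
       [  0.        , 325.1922621 , 208.31439956],
       [  0.        ,   0.        ,   1.        ]]), 'rvec': array([-2.31044783,  1.73156152,  0.26816555]), 'tvec': array([-0.62279909, -0.03917296,  0.37920494])}
```

```bash
cat >> h.py <<'E'
J=[.5342,.1268,.1915]
def toolR(j): 
    M=R.from_euler('z',j[2]).as_matrix()@RS; return np.c_[M[:,1],M[:,0],-M[:,2]]
def delta(P,Rt):
    s=arm.read_state();q=s["orientation"];R0=R.from_quat([q[1],q[2],q[3],q[0]]).as_matrix()
    print("t %.2f"%s["t"],"d",np.round(R0.T@(np.array(P)-s["ee_pos"]),4),"rv",np.round(R.from_matrix(R0.T@Rt).as_rotvec(),4),"q",np.round(s["q"],2),"F",np.round(s["wrist_force"],1))
E
python3 - <<'E'
from h import *
c=camera_model("wrist");Rc=cv2.Rodrigues(c["rvec"])[0];s=arm.read_state();q=s["orientation"];R0=R.from_quat([q[1],q[2],q[3],q[0]]).as_matrix()
print("cam in tool",R0.T@(-Rc.T@c["tvec"]-s["ee_pos"]),"axis",R0.T@Rc.T[:,2])
P=slope2world(J,[0,0,.20])[0];print(P);print(toolR(J));delta(P,toolR(J))
E
```

```text
cam in tool [ 0.07645731 -0.00111436 -0.1231129 ] axis [-2.99914329e-01 -3.51479966e-04  9.53966075e-01]
[0.43139892 0.10686936 0.24983041]
[[-0.19033169  0.80417782  0.56309137]
 [ 0.98171984  0.15591059  0.10916977]
 [ 0.          0.57357644 -0.81915204]]
t 0.10 d [ 4.440e-01 -6.063e-01  3.000e-04] rv [-0.4953  0.4491 -1.4292] q [-1.41  0.22  1.53  0.    1.39 -0.13] F [-0.4 -0.  -0.2]
```

The manual's scale: shifts go in shares of 0.75 m and turns go in shares of pi/2 rad. Converting my numbers, 0.34 m / 0.75 = 0.4533, -0.12 m / 0.75 = -0.16, -1.45 rad / 1.5708 = -0.9231.

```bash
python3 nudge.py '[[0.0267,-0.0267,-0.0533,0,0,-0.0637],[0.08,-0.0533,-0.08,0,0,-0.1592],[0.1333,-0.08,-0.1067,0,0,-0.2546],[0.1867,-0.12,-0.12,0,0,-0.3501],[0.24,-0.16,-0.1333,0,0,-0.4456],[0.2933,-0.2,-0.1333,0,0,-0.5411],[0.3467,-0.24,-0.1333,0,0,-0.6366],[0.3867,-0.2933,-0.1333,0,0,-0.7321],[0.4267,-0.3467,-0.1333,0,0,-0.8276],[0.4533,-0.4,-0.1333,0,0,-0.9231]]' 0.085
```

```text
refused: ROWS must be a list of objects, one for each row. Nothing was moved.
```

Refused on format, not on reach. It needs a list of objects, one for each row.

```bash
python3 nudge.py '[{"pos": [0.0267,-0.0267,-0.0533],"r": [0,0,-0.0637]},{"pos": [0.08,-0.0533,-0.08],"r": [0,0,-0.1592]},{"pos": [0.1333,-0.08,-0.1067],"r": [0,0,-0.2546]},{"pos": [0.1867,-0.12,-0.12],"r": [0,0,-0.3501]},{"pos": [0.24,-0.16,-0.1333],"r": [0,0,-0.4456]},{"pos": [0.2933,-0.2,-0.1333],"r": [0,0,-0.5411]},{"pos": [0.3467,-0.24,-0.1333],"r": [0,0,-0.6366]},{"pos": [0.3867,-0.2933,-0.1333],"r": [0,0,-0.7321]},{"pos": [0.4267,-0.3467,-0.1333],"r": [0,0,-0.8276]},{"pos": [0.4533,-0.4,-0.1333],"r": [0,0,-0.9231]}]' 0.085; python3 - <<'E'
from h import *
delta(slope2world(J,[0,0,.20])[0],toolR(J))
E
```

```text
t: 1.1
ee_pos: [0.418, -0.2146, 0.3494]
orientation: [-0.0, 0.645, 0.764, 0.0]
wrist_force: [1.1, -1.1, -0.5]
gripper_width: 0.085
finger_force: 0.0
t 1.10 d [0.3145 0.0676 0.0999] rv [-0.611   0.0059 -0.0214] q [-0.64 -0.21  1.77  0.    1.58 -0.81] F [ 1.1 -1.1 -0.5]
```

Scaled: 0.3145 m / 0.75 = 0.4193, 0.29 m / 0.75 = 0.3867, -0.611 rad / 1.5708 = -0.389.

```bash
python3 nudge.py '[{"pos": [0.06,0.0067,0],"r": [-0.0509,0,0]},{"pos": [0.12,0.0133,0],"r": [-0.1082,0,-0.0032]},{"pos": [0.18,0.0267,0.0133],"r": [-0.1655,0,-0.0064]},{"pos": [0.24,0.04,0.0267],"r": [-0.2228,0,-0.0064]},{"pos": [0.2933,0.0533,0.0533],"r": [-0.2801,0,-0.0127]},{"pos": [0.3467,0.0667,0.08],"r": [-0.3374,0,-0.0127]},{"pos": [0.3867,0.08,0.1067],"r": [-0.389,0.0038,-0.0127]},{"pos": [0.4193,0.0901,0.1333],"r": [-0.389,0.0038,-0.0134]},{"pos": [0.4193,0.0901,0.1333],"r": [-0.389,0.0038,-0.0134]},{"pos": [0.4193,0.0901,0.1333],"r": [-0.389,0.0038,-0.0134]}]'; python3 - <<'E'
from h import *
delta(slope2world(J,[0,0,.20])[0],toolR(J))
c=camera_model("wrist");print(np.array(c["rvec"]).tolist(),np.array(c["tvec"]).tolist())
cv2.imwrite("pics/w1.png",snapshot("wrist"))
S=[[0,0,.046],[-.027,0,.038],[.017,0,.038],[.008,-.041,.039],[.05,-.028,.0124]]
print(projf(c,slope2world(J,S)).round(1))
E
```

```text
t: 2.1
ee_pos: [0.4325, 0.1052, 0.2496]
orientation: [0.192, 0.608, 0.735, 0.231]
wrist_force: [-0.1, -0.4, -0.2]
gripper_width: 0.0852
finger_force: 0.0
t 2.10 d [ 0.0018 -0.0005 -0.0007] rv [-0.0012  0.0031 -0.0031] q [-0.03 -0.78  2.43  0.16  0.9  -0.27] F [-0.1 -0.4 -0.2]
[-2.7610880992066265, -0.12598172365022478, -0.9044786238491911] [-0.5066944837951595, 0.07378360134271994, 0.10022909984230755]
[[275.6 196. ]
 [245.9 193.8]
 [294.4 193.6]
 [284.2 236. ]
 [325.  213.8]]
```

View pics/w1.png

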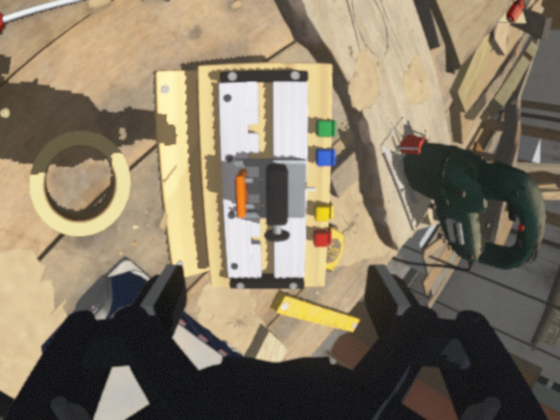

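The wrist view shows the black grip at about (277,194), the orange tab at (241,194) and the buffer at (279,236). The clips are green (326,128), blue (326,157), yellow (323,213) and red (322,238). I'll move closer for a second view and enlarge both.

Scaled: 0.08 m / 0.75 = 0.1067, 0.075 m / 0.75 = 0.1.

```bash
python3 nudge.py '[{"pos": [0,0,0.04]},{"pos": [0,0,0.08]},{"pos": [0,0,0.1]},{"pos": [0,0,0.1067]},{"pos": [0,0,0.1067]},{"pos": [0,0,0.1067]}]'; python3 - <<'E'
from h import *
import json
delta(slope2world(J,[0,0,.12])[0],toolR(J))
c=camera_model("wrist");json.dump([np.array(c["rvec"]).tolist(),np.array(c["tvec"]).tolist()],open("w2.json","w"))
w2=snapshot("wrist");cv2.imwrite("pics/w2.png",w2)
w1=cv2.imread("pics/w1.png")[60:300,190:345]
cv2.imwrite("pics/w1c.png",cv2.resize(w1,None,fx=2.5,fy=2.5,interpolation=cv2.INTER_CUBIC))
S=[[0,0,.046],[-.027,0,.038],[.017,0,.038],[.008,-.041,.039],[.05,-.028,.0124]]
p=projf(c,slope2world(J,S)).round(1);print(p)
x,y=(p[0]-[100,100]).astype(int);print(x,y)
cv2.imwrite("pics/w2c.png",cv2.resize(w2[y:y+200,x:x+200],None,fx=3,fy=3,interpolation=cv2.INTER_CUBIC))
E
```

```text
t: 2.75
ee_pos: [0.4789, 0.1121, 0.1858]
orientation: [0.193, 0.61, 0.733, 0.231]
wrist_force: [0.5, 0.5, -1.1]
gripper_width: 0.0848
finger_force: 0.0
t 2.75 d [ 0.0039 -0.0023  0.0002] rv [ 0.0016  0.0056 -0.0064] q [ 0.   -0.51  2.41  0.17  0.64 -0.29] F [ 0.5  0.5 -1.1]
[[272.5 225.1]
 [232.6 221.1]
 [297.9 220.7]
 [284.3 274.9]
 [336.9 242.7]]
172 125
```

View pics/w1c.png

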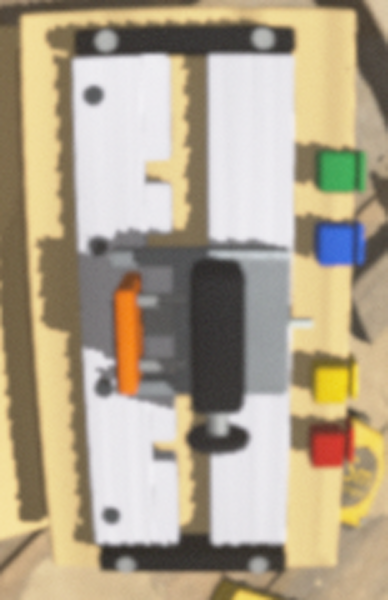

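View pics/w2c.png

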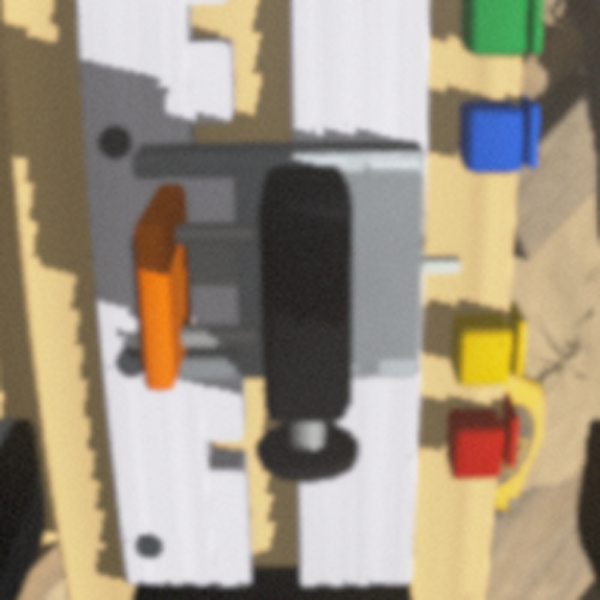

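Crop w2c shows the grip top at x 263–352 with its lower end at 420. The tab's outer lower corner is at (145,388) and the buffer disc at (308,452). The clips are blue (493,136), yellow (486,349) and red (477,442). I'll do a joint fit over all views.

```bash
python3 - <<'E'
from h import *
import json
K=camera_model("wrist")["K"]
c1=dict(K=K,rvec=[-2.7610880992066265,-0.12598172365022478,-0.9044786238491911],tvec=[-0.5066944837951595,0.07378360134271994,0.10022909984230755])
r,t=json.load(open("w2.json"));c2=dict(K=K,rvec=r,tvec=t)
ca,cb=camera_model("scene"),camera_model("top")
a=np.array([(128,112),(124,147),(114,228),(108,265),(238,90),(206,388)])/6+[250,170]-.4
b=np.array([(489,88),(417,97),(277,117),(205,128),(630,210),(104,290)])/6+[222,180]-.4
o1=np.array([(330,446),(335,384),(341,243),(341,171),(192,558),(184,40),(243,340),(117,392),(219,437)])/2.5+[190,60]-.3
o2=np.array([(477,442),(486,349),(493,136),(351,300),(145,388),(308,452)])/3+[172,125]-.33
def res(p,full=False):
    cl=[[p[3],y,p[4]] for y in(-.056,-.028,.028,.056)];bl=[[p[5],-.105,.02],[p[5],.105,.02]]
    g=p[6];gr=[[g+.017,0,.054],[g-.027,-.019,.05],[g+.008,-.041,.039]]
    # lower-edge of grip measured only along u
    W=lambda S:slope2world(p,S)
    e1=projf(c1,W(cl+bl+gr))-o1;e2=projf(c2,W(cl[:3]+gr))-o2;e1[6,1]=0;e2[3,1]=0
    return np.r_[(proj(ca,W(cl+bl))-a).ravel(),(proj(cb,W(cl+bl))-b).ravel(),e1.ravel(),e2.ravel()]
s=least_squares(res,[.534,.127,.19,.05,.012,-.008,0],loss="soft_l1")
f=res(s.x);print(np.round(s.x,4));print(f[:24].reshape(-1,2).round(1).tolist());print(f[24:42].reshape(-1,2).round(1).tolist());print(f[42:].reshape(-1,2).round(1).tolist())
# wrist-only
s2=least_squares(lambda p:res(p)[24:],s.x,loss="soft_l1");print(np.round(s2.x,4),np.round(s2.fun,1))
E
```

```text
[ 0.532   0.1274  0.1906  0.0498  0.0096 -0.0083 -0.0056]
[[1.1, 1.1], [0.9, 1.4], [0.9, 0.8], [1.0, 1.3], [0.6, 1.0], [1.3, -0.2], [-0.4, -0.1], [-0.2, 0.1], [-0.5, 0.2], [-0.4, 0.1], [-0.4, 0.9], [-0.4, 0.3]]
[[0.1, -0.3], [-0.7, -1.0], [-1.1, 0.8], [-0.4, 0.9], [-0.0, 0.9], [1.1, 0.8], [0.2, 0.0], [0.6, 0.7], [-0.8, 0.9]]
[[1.3, -0.1], [0.6, -0.2], [1.9, 0.5], [-0.5, 0.0], [0.8, -0.6], [-0.2, -0.8]]
[ 0.5289  0.1277  0.1935  0.0515  0.0105 -0.0063 -0.0031] [-0.2 -0.2 -1.  -1.  -1.5  0.2 -0.9  0.1 -0.3  1.   0.2 -0.2  0.3  0.
  0.4  0.6 -0.6  0.8  1.1  0.4  0.3 -0.   1.5 -0.  -0.4  0.   0.4 -0.4
 -0.1 -0.6]
```

```bash
sed -i 's/^J=.*/J=[.532,.1274,.191]; G=-.005/' h.py; python3 - <<'E'
from h import *
delta(slope2world(J,[G,0,.046])[0],toolR(J))
E
```

```text
t 2.80 d [ 0.0051 -0.0093  0.0732] rv [ 0.0022  0.0052 -0.0056] q [ 0.   -0.51  2.41  0.17  0.64 -0.29] F [-0.8  0.4  0.3]
```

Scaled: 0.072 m / 0.75 = 0.096, 0.065 m / 0.75 = 0.0867, -0.005 rad / 1.5708 = -0.0032.

```bash
python3 nudge.py '[{"pos": [0.004,-0.0067,0.0067],"r": [0.0006,0.0019,-0.0019]},{"pos": [0.0067,-0.012,0.04],"r": [0.0013,0.0032,-0.0032]},{"pos": [0.0067,-0.012,0.0667],"r": [0.0013,0.0032,-0.0032]},{"pos": [0.0067,-0.012,0.0867],"r": [0.0013,0.0032,-0.0032]},{"pos": [0.0067,-0.012,0.096],"r": [0.0013,0.0032,-0.0032]},{"pos": [0.0067,-0.012,0.096],"r": [0.0013,0.0032,-0.0032]},{"pos": [0.0067,-0.012,0.096],"r": [0.0013,0.0032,-0.0032]},{"pos": [0.0067,-0.012,0.096],"r": [0.0013,0.0032,-0.0032]}]'; python3 - <<'E'
from h import *
delta(slope2world(J,[G,0,.046])[0],toolR(J))
c=camera_model("wrist");w=snapshot("wrist");p=projf(c,slope2world(J,[G,0,.046]))[0];print(p)
cv2.imwrite("pics/w3.png",w)
E
```

```text
t: 3.6
ee_pos: [0.5109, 0.124, 0.1213]
orientation: [0.191, 0.607, 0.736, 0.232]
wrist_force: [0.4, 0.5, -0.4]
gripper_width: 0.0851
finger_force: 0.0
t 3.60 d [-0.0007  0.0004  0.0009] rv [-0.0003 -0.0007  0.0002] q [ 0.03 -0.26  2.37  0.22  0.43 -0.33] F [ 0.4  0.5 -0.4]
[277.7175967  292.50203849]
```

View pics/w3.png

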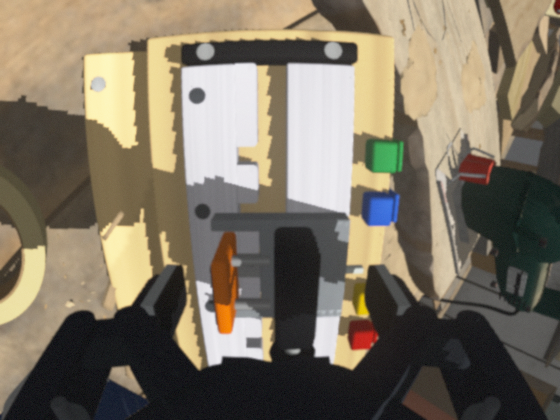

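The fingers at 185 and 368 straddle the tab (213) and the black grip (318) evenly. I'll close.

```bash
python3 nudge.py '[{},{},{},{},{},{},{},{},{},{}]' 0.02 25; python3 - <<'E'
from h import *
delta(slope2world(J,[G,0,.046])[0],toolR(J))
E
```

```text
t: 4.65
ee_pos: [0.5112, 0.1241, 0.122]
orientation: [0.191, 0.607, 0.736, 0.232]
wrist_force: [-19.4, -4.7, 20.2]
gripper_width: 0.0332
finger_force: 30.6
t 4.65 d [-0.0007 -0.0002  0.0014] rv [-0.0001 -0.0008  0.001 ] q [ 0.03 -0.26  2.37  0.22  0.43 -0.33] F [-19.4  -4.7  20.2]
```

```bash
python3 nudge.py '[{"pos": [0,0,-0.0013]},{"pos": [0,0,-0.002]},{"pos": [0,0,-0.002]}]'; python3 - <<'E'
from h import *
delta(slope2world(J,[G,-.028,.046])[0],toolR(J))
E
```

```text
t: 4.95
ee_pos: [0.511, 0.1238, 0.1224]
orientation: [0.192, 0.607, 0.735, 0.232]
wrist_force: [13.3, 3.6, -8.6]
gripper_width: 0.0328
finger_force: 29.1
t 4.95 d [-0.0285 -0.0002  0.0017] rv [ 0.0009 -0.0002 -0.0001] q [ 0.03 -0.26  2.37  0.22  0.43 -0.33] F [13.3  3.6 -8.6]
```

Scaled: -0.028 m / 0.75 = -0.0373, 0.0005 m / 0.75 = 0.0007.

```bash
python3 nudge.py '[{"pos": [-0.0053,0,0.0007]},{"pos": [-0.012,0,0.0007]},{"pos": [-0.0187,0,0.0007]},{"pos": [-0.0253,0,0.0007]},{"pos": [-0.032,0,0.0007]},{"pos": [-0.036,0,0.0007]},{"pos": [-0.0373,0,0.0007]},{"pos": [-0.0373,0,0.0007]},{"pos": [-0.0373,0,0.0007]}]'; python3 - <<'E'
from h import *
delta(slope2world(J,[G,-.028,.046])[0],toolR(J))
E
```

```text
t: 5.85
ee_pos: [0.5166, 0.0957, 0.1223]
orientation: [0.192, 0.607, 0.735, 0.232]
wrist_force: [6.1, 0.5, 4.7]
gripper_width: 0.033
finger_force: 32.1
t 5.85 d [ 0.0002 -0.0003  0.0016] rv [ 0.0008  0.0006 -0.0003] q [-0.05 -0.26  2.38  0.32  0.45 -0.49] F [6.1 0.5 4.7]
```

Scaled: -0.09 m / 0.75 = -0.12, -0.06 m / 0.75 = -0.08.

```bash
python3 nudge.py '[{},{},{},{},{},{},{},{"pos": [0,0,-0.04]},{"pos": [0,0,-0.08]},{"pos": [0,0,-0.12]}]' 0.085; python3 nudge.py '[{},{}]'; python3 - <<'E'
from h import *
c=camera_model("wrist");w=snapshot("wrist")
x,y=(projf(c,slope2world(J,[G,-.028,.046]))[0]-[100,120]).astype(int);print(x,y)
cv2.imwrite("pics/w4c.png",cv2.resize(w[y:y+200,x:x+200],None,fx=3,fy=3,interpolation=cv2.INTER_CUBIC))
P=lambda *s:((projf(c,slope2world(J,[s]))[0]-[x,y])*3).round()
print("tab corner",P(G-.027,-.047,.05),"pressed",P(G-.017,-.047,.05),"buf",P(G+.008,-.069,.039),"yel",P(.0498,-.028,.0096))
delta(slope2world(J,[G,-.028,.12])[0],toolR(J))
E
```

```text
t: 6.85
ee_pos: [0.4639, 0.0865, 0.1951]
orientation: [0.19, 0.607, 0.736, 0.231]
wrist_force: [0.7, -0.3, 1.4]
gripper_width: 0.0853
finger_force: 0.0
t: 7.05
ee_pos: [0.4654, 0.0864, 0.1961]
orientation: [0.192, 0.607, 0.736, 0.232]
wrist_force: [-0.0, 0.3, 0.3]
gripper_width: 0.0849
finger_force: 0.0
176 102
tab corner [187. 442.] pressed [229. 443.] buf [331. 502.] yel [499. 316.]
t 7.10 d [-0.0006  0.0012  0.017 ] rv [-0.0016 -0.0007 -0.    ] q [-0.09 -0.6   2.44  0.25  0.72 -0.42] F [ 0.3  0.1 -1.1]
```

View pics/w4c.png

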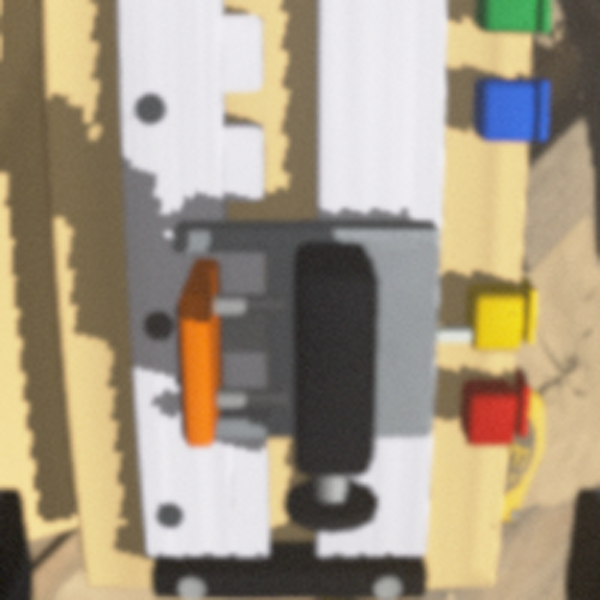

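The tab corner is at (187,442), as predicted for fully out. The stop's pointer at y≈335 lines up with the yellow clip, and the clip's tab is clear of the fingers. Next is the buffer check.

Scaled: -0.0626 m / 0.75 = -0.0835, -0.055 m / 0.75 = -0.0733.

```bash
python3 - <<'E'
from h import *
delta(slope2world(J,[G+.008,-.090,.12])[0],toolR(J))
E
python3 nudge.py '[{"pos": [-0.04,0.0067,0]},{"pos": [-0.0733,0.012,0]},{"pos": [-0.0835,0.0123,0]},{"pos": [-0.0835,0.0123,0.0133]},{"pos": [-0.0835,0.0123,0.0227]},{"pos": [-0.0835,0.0123,0.0227]},{"pos": [-0.0835,0.0123,0.0227]},{"pos": [-0.0835,0.0123,0.0227]}]' 0 20;  python3 - <<'E'
from h import *
delta(slope2world(J,[G+.008,-.090,.047])[0],toolR(J))
E
```

```text
t 7.10 d [-0.0626  0.0092  0.0169] rv [-0.0016 -0.0007 -0.    ] q [-0.09 -0.6   2.44  0.25  0.72 -0.42] F [ 0.3  0.1 -1.1]
t: 7.9
ee_pos: [0.4936, 0.0288, 0.186]
orientation: [0.19, 0.607, 0.736, 0.231]
wrist_force: [-0.7, 0.1, -0.2]
gripper_width: 0.0
finger_force: 0.0
t 7.90 d [-0.0005  0.0002  0.073 ] rv [-0.0024 -0.0014  0.0004] q [-0.27 -0.49  2.39  0.4   0.72 -0.69] F [-0.7  0.1 -0.2]
```

Scaled: 0.072 m / 0.75 = 0.096, 0.065 m / 0.75 = 0.0867.

```bash
python3 nudge.py '[{"pos": [0,0,0.0267]},{"pos": [0,0,0.0533]},{"pos": [0,0,0.0733]},{"pos": [0,0,0.0867]},{"pos": [0,0,0.096]},{"pos": [0,0,0.096]},{"pos": [0,0,0.096]}]';  python3 - <<'E'
from h import *
delta(slope2world(J,[G+.008,-.080,.047])[0],toolR(J))
c=camera_model("wrist");w=snapshot("wrist");x,y=160,200
cv2.imwrite("pics/w5c.png",cv2.resize(w[y:y+200,x:x+220],None,fx=3,fy=3,interpolation=cv2.INTER_CUBIC))
E
```

```text
t: 8.6
ee_pos: [0.5342, 0.0364, 0.1275]
orientation: [0.191, 0.607, 0.736, 0.232]
wrist_force: [0.3, 0.0, 0.3]
gripper_width: 0.0001
finger_force: 0.0
t 8.60 d [ 0.0098 -0.0003  0.0014] rv [-0.0016 -0.0009  0.0003] q [-0.22 -0.23  2.34  0.48  0.51 -0.77] F [0.3 0.  0.3]
```

View pics/w5c.png

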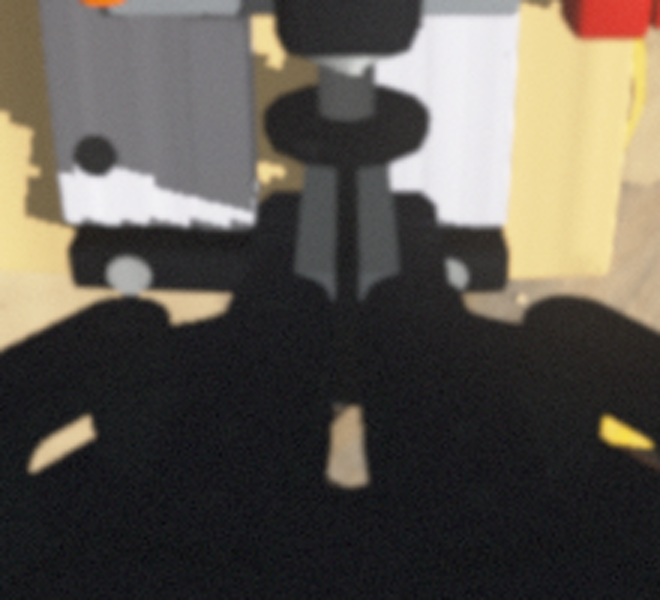

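The closed fingers at x≈347 line up with the buffer disc at (346,120). I'll push along tool +x and watch the force.

Scaled: 0.014 m / 0.75 = 0.0187, 0.013 m / 0.75 = 0.0173.

```bash
python3 nudge.py '[{"pos": [0.0053,0,0]},{"pos": [0.0107,0,0]},{"pos": [0.0147,0,0]},{"pos": [0.0173,0,0]},{"pos": [0.0187,0,0]},{"pos": [0.0187,0,0]}]'; python3 nudge.py '[{"pos": [0.0027,0,0]},{"pos": [0.0027,0,0]}]'|sed -n '2p;4p'
```

```text
t: 9.25
ee_pos: [0.5318, 0.0494, 0.1277]
orientation: [0.192, 0.607, 0.736, 0.231]
wrist_force: [-2.5, -6.1, 3.4]
gripper_width: 0.0001
finger_force: 2.9
ee_pos: [0.5316, 0.0512, 0.1277]
wrist_force: [-2.6, -8.1, 3.1]
```

Scaled: 0.002 m / 0.75 = 0.0027, 0.001 m / 0.75 = 0.0013.

```bash
for r in 1 ; do python3 nudge.py '[{"pos": [0.0013,0,0]},{"pos": [0.0027,0,0]},{"pos": [0.0027,0,0]}]'|sed -n '2p;4p'; done; python3 nudge.py '[{"pos": [0.0013,0,0]},{"pos": [0.002,0,0]},{"pos": [0.002,0,0]},{"pos": [0.002,0,0]}]'|sed -n '2p;4p'
```

```text
ee_pos: [0.5312, 0.0528, 0.1277]
wrist_force: [-2.7, -9.8, 2.6]
ee_pos: [0.531, 0.0541, 0.1278]
wrist_force: [-3.8, -10.4, 2.0]
```

Scaled: 0.001 m / 0.75 = 0.0013, 0.0005 m / 0.75 = 0.0007.

```bash
python3 nudge.py '[{"pos": [0.0007,0,0]},{"pos": [0.0013,0,0]},{"pos": [0.0013,0,0]},{"pos": [0.0013,0,0]},{"pos": [0.0013,0,0]},{"pos": [0.0013,0,0]}]'|sed -n '2p;4p'
```

```text
ee_pos: [0.5308, 0.0549, 0.1278]
wrist_force: [-3.3, -11.1, 2.7]
```

Scaled: 0.0015 m / 0.75 = 0.002, 0.0007 m / 0.75 = 0.0009.

```bash
python3 nudge.py '[{"pos": [0.0009,0,0]},{"pos": [0.002,0,0]},{"pos": [0.002,0,0]},{"pos": [0.002,0,0]},{"pos": [0.002,0,0]},{"pos": [0.002,0,0]}]'|sed -n '2p;4p'; python3 - <<'E'
from h import *
w=snapshot("wrist");x,y=160,140
cv2.imwrite("pics/w6c.png",cv2.resize(w[y:y+200,x:x+220],None,fx=3,fy=3,interpolation=cv2.INTER_CUBIC))
E
```

```text
ee_pos: [0.5308, 0.0554, 0.1279]
wrist_force: [-5.6, -16.2, 3.6]
```

View pics/w6c.png

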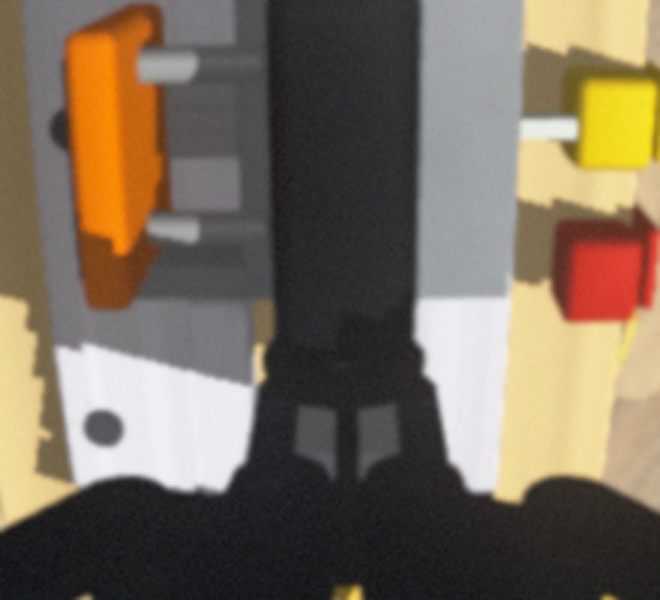

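The force jumped to 17 N, so the buffer is fully in. The pointer at (548,128) still sits beside the yellow clip at (615,123), and the tab is out. I'll back off, retract and check once more.

Scaled: -0.09 m / 0.75 = -0.12, -0.07 m / 0.75 = -0.0933.

```bash
python3 nudge.py '[{"pos": [-0.0053,0,0]},{"pos": [-0.012,0,0]},{"pos": [-0.0187,0,0]},{"pos": [-0.0253,0,0]},{"pos": [-0.03,0,0]},{"pos": [-0.03,0,0]},{"pos": [-0.03,0,-0.04]},{"pos": [-0.03,0,-0.0933]},{"pos": [-0.03,0,-0.12]},{"pos": [-0.03,0,-0.12]}]'; python3 nudge.py '[{},{}]'|sed -n 4p; python3 - <<'E'
from h import *
c=camera_model("wrist");w=snapshot("wrist")
x,y=(projf(c,slope2world(J,[G,-.028,.046]))[0]-[100,100]).astype(int)
P=lambda *s:((projf(c,slope2world(J,[s]))[0]-[x,y])*3).round()
print("tab corner",P(G-.027,-.047,.05),"buf",P(G+.008,-.069,.039),"buf in",P(G+.008,-.061,.039))
cv2.imwrite("pics/w7c.png",cv2.resize(w[y:y+200,x:x+200],None,fx=3,fy=3,interpolation=cv2.INTER_CUBIC))
E
```

```text
t: 12.4
ee_pos: [0.4847, 0.0255, 0.2044]
orientation: [0.193, 0.606, 0.735, 0.233]
wrist_force: [0.5, -0.4, -0.3]
gripper_width: -0.0
finger_force: 0.0
wrist_force: [0.3, -0.5, -0.3]
tab corner [180. 390.] buf [339. 474.] buf in [339. 441.]
```

View pics/w7c.png

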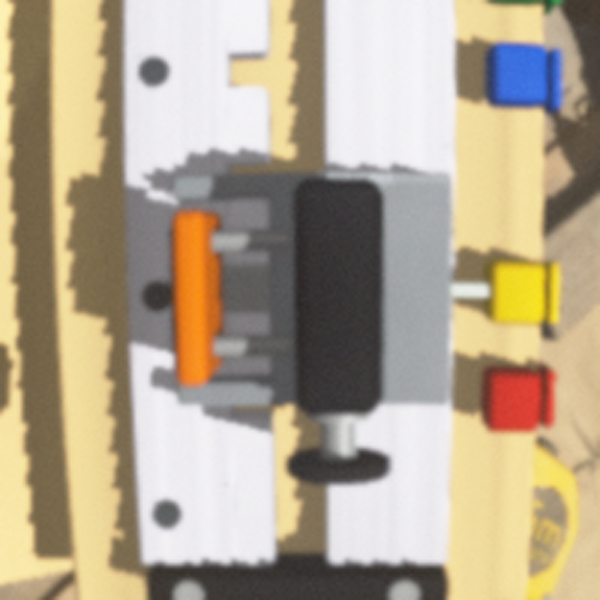

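The pointer at (470,291) is level with the yellow clip at (520,292), the tab is out at (178,385), and the buffer is out at (339,465). I'm handing in.

```bash
python3 -c "
from station import arm, snapshot, camera_model
print(arm.close_job())"
```

```text
the job is handed in; nothing more can be done
None
```

The stop is locked at the yellow clip with its tab out, it held while the buffer was pushed fully in and let out again, and the job was handed in at about 12.7 s; no verdict was returned.

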